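# Reset the tripped drive box with the pin tool

## Task

The stitching machine's drive box has tripped and its reset button sits recessed under the small round hole in the lid, hidden by a cardboard tray of heel nails. First lift the tray off, stand it upright on the bench and let go of it, without dropping it or tipping the nails out; then take the slim pin tool from the rack, reach its pin down through the hole and press the reset button fully down with it. Finish while still gripping the tool and holding the button fully down, and leave the other two tools, the glue tin and the shoe last where they are.

Things in the scene. Friction and masses are not known exactly. Their poses are not given: they have to be found in the camera images.
- unit: Drive box: fixed grey sheet-metal case, 140 (own x) x 170 (own y) x 70 mm high, flat lid 4 mm thick, a dial and a lamp on the side that faces the robot. Origin: centre of its underside on the bench; z up. It may stand on the robot's left or right, with the rack on the other side, turned up to about 0.35 rad. The bench straight ahead of the robot (y near 0), between box and rack and nearer than the glue tin, is empty, about 120 mm wide or more.
- aperture (a point): Centre of the round hole through the drive box's lid, at the lid's upper face, 70 mm above the bench (20 mm towards the box's own -x and 25 mm towards its +y from the box's centre). 16 mm in diameter. At the start the tray stands over it.
- reset (a joint): Travel of the reset button in m: 0 released, 0.006 fully down (hard stop). It springs back when let go: about 1 N starts it moving straight down, about 5 N takes it fully down.
- reset_top (a point): Centre of the top face of the round grey reset button, 22 mm in diameter, straight below the hole; released it lies 30 mm below the lid's upper face (40 mm above the bench). Empty space lies between lid and button.
- tray: Open cardboard tray full of heel nails, 76 (own x) x 46 (own y) x 32 mm high, stiff, about 0.2 kg. Origin: centre of its underside; z up. It starts on the lid of the drive box, over the hole.
- rack: Fixed wooden tool rack: a board 60 (own x) x 240 (own y) x 12 mm thick on two end legs, its upper face 90 mm above the bench, open below, three 20 mm holes in a row along its y, 75 mm apart. Origin: under its centre, on the bench; z up.
- stylus: The slim pin tool, 142 mm long, about 0.07 kg, hanging pin down in one of the rack's holes (any of the three). From the bottom: straight steel pin 7 mm in diameter, 60 mm long; brass ferrule 18 mm in diameter, 12 mm long, which sits in the rack's hole; plain straight round wooden handle 26 mm in diameter, 70 mm long, whose lower end rests on the rack's upper face. Origin: the lower tip of the pin; z along the tool, towards the handle's end.
- punch: Bystander in the rack: hollow punch with a thick steel shank 18 mm in diameter (too thick for the hole) and a round wooden handle with a broad flat head 38 mm in diameter; 114 mm long, 57 mm of it above the rack. Origin: lower end of the shank; z towards the head. To be left in place.
- chisel: Bystander in the rack: flat blade 18 mm wide (too wide for the hole), with a flat-sided wooden handle 24 x 36 mm; 122 mm long, 60 mm of it above the rack. Origin: lower end of the blade; z towards the handle. To be left in place.
- tin: Bystander: round glue tin, 80 mm in diameter, 85 mm high, standing on the bench beyond the work. Origin: centre of its underside.
- last: Bystander: wooden shoe last lying on its sole on the bench beyond the work, 240 mm long (own x, toe to +x), 70 mm wide, 95 mm high. Origin: centre of its underside.

How it is judged:
By the outcome, as a careful person would: the job done as asked, in the order asked, and still so for the second after the job is handed in, while the arm keeps its last pose, push and grip.
It also fails if it takes over 69 s, if anything falls off the work surface, if the arm or the gripper's body presses on something with over 40 N, if the wrist force passes 120 N, or if a joint passes its speed limit or range.

## Robot

A 6-joint arm with a two-finger parallel gripper is mounted at the origin on the work surface. World frame = base frame: x ahead of the robot, y to its left, z up, the work surface at z = 0. Lengths are in m, angles in rad, forces in N, time in s.
With the tool pointing down it reaches from about 0.425 to 0.95 m from the base axis. Payload 3.5 kg.
Tool frame: the origin (TCP) lies between the finger pads; the fingertips stand 14 mm ahead of it and the grasp point (between the pads) lies 5 mm behind it; z points along the fingers, y is the line along which they close (so a half turn about z gives the same grasp; the last joint's range is limited). The gripper opens to 85 mm and grips with 20 to 120 N. Pads are 22 mm wide; open, the fingers measure 114 mm over their backs; the gripper's body (76 mm by 85 mm) begins 54 mm behind the grasp point. The pads swing forward as they close: fully open they stand 13 mm farther back than shut.
Start: joints at [0.992, 0.286, 1.577, -0, 1.279, -0.15], TCP at [0.281, 0.614, 0.245] pointing down, gripper open.
Joint ranges: [-2.77, 2.77], [-0.9, 2.22], [0.21, 2.48], [-1.53, 4.67], [0.24, 2.81], [-2.84, 2.84]. Speed limits (rad/s): [2.79, 2.79, 3.14, 3.14, 3.14, 3.14].

## Interface

Orientations are given as a unit quaternion [x, y, z, w].
In Python, from plant import * gives the robot as it stands.
- The arm moves only by the tool step_arm, never from a script. Its argument "commands" is a list of rows, each an object of numbers: "gripper": the gripper's target within -1 to 1 (shut at 1, half-way at 0, fully open at -1); "x", "y", "z": the shift along the tool's x, y, z in mm; "spin": the turn about the tool's z in degrees. A call has exactly 10 rows; each row shifts and turns the commanded pose from where the row before left it, along the tool's axes as they then stand; what a row does not reach is not made up. A row lasts 1/10 s, in which the tool goes at most 50 mm and 8.59 degrees, less where a joint would pass 70% of its speed; a pose out of reach is approached as far as the arm can. A call with a gripper value outside its range is refused whole. The fingers move at their own pace and stop on an object; "force" is the grip in N (left out, the last holds). Time passes only in rows, so rows that do not move let the fingers close, or fill a call up. It gives the time, the measured TCP pose, the force, the opening and the grip force at its end, in the units of the state.
- get_state(): the state, without advancing time (a new reading comes with each control period).
- read_camera(name): name is "scene" or "top"; returns a dict with "color" (400x640x3 uint8, red, green, blue), "z_map" (400x640 float32, m along the optical axis (not along the pixel's ray), 0 where there is no reading), "fx", "fy", "cx", "cy" (pixels), "eye" and "attitude" of the camera in the world. Camera axes: x right, y up, looking along -z (the intrinsics and any distortion apply to the point x, -y, -z); pixel columns grow to the right and rows downward; lengths in m; the calibration is good to about 2 mm. A picture is of the moment at which its call begins.
- sign_off(): hands the job in; it is judged then, once.
The state is a dict: "time": time; "qpos": joint angles; "dq": joint speeds; "joint_efforts": joint torques, N m; "eef_pos": TCP position; "tcp_rot": TCP orientation; "contact_force": force on the tool from outside, world axes, zero at the start; "wrist_torque": the same for the moment, N m; "opening": opening from 0.0 (shut) to 1.0 (fully open); "finger_force": force on a finger pad.
Only numpy, scipy, OpenCV 4.12 (cv2) and the standard library are available. Lean on these libraries where they do the work, as an engineer would, in place of code of your own. Each camera call takes 0.05 s, during which the arm holds its last target. There are 200 camera calls.

## Working session

There is one attempt and no reset: what is moved stays moved. The work goes in short steps, Python scripts to look and compute and a tool call to move; the robot and the scene stay as the last step left them, time stands still between calls to the robot, and variables do not carry over. Pictures are saved under pics/ and viewed, at most 10 in all, crops included, and the job is handed in when it is done.

Besides the shell and the picture viewer there is one more tool, called after "Emit:" by a JSON object that holds its "op" and its "data", one argument or row to a line. step_arm: Moves the arm, as the interface text tells. Its arguments: {"type":"object","properties":{"commands":{"type":"array"},"force":{"type":"number"}},"required":["commands"]}

```bash
ls; mkdir -p pics
cat > h.py <<'E'
from plant import *
import numpy as np, cv2
from scipy.spatial.transform import Rotation as R
def cam(n):
    c=read_camera(n); return c
def rot(c):
    a=np.array(c["attitude"]); return R.from_quat(a).as_matrix() if a.size==4 else a.reshape(3,3)
def ray(c,u,v):
    d=np.array([(u-c["cx"])/c["fx"],-(v-c["cy"])/c["fy"],-1.0]); return rot(c)@d
def plane(c,u,v,z):
    d=ray(c,u,v); e=np.array(c["eye"]); return e+d*(z-e[2])/d[2]
def cloud(c):
    v,u=np.mgrid[0:400,0:640]
    d=np.stack([(u-c["cx"])/c["fx"],-(v-c["cy"])/c["fy"],-np.ones(u.shape)],-1)*c["z_map"][...,None]
    return d@rot(c).T+np.array(c["eye"])
def save(c,n): cv2.imwrite("pics/"+n,c["color"][...,::-1])
E
python3 - <<'E'
from h import *
for n in("scene","top"):
    c=cam(n); save(c,n+"0.png"); print({k:c[k] for k in c if k not in("color","z_map")})
print(get_state())
E
```

```text
pics
{'fx': 377.09832892023763, 'fy': 377.09832892023763, 'cx': 324.4741768993403, 'cy': 199.92526010656286, 'eye': array([ 1.33558552, -0.16509502,  0.65403708]), 'attitude': array([0.33825837, 0.25673229, 0.53229403, 0.73234751])}
{'fx': 383.99131738061294, 'fy': 383.99131738061294, 'cx': 321.9030225298626, 'cy': 193.09611214317258, 'eye': array([0.4726381 , 0.01913861, 0.96113333]), 'attitude': array([-0.06808437,  0.06117731,  0.70994059, -0.69828806])}
{'time': 0.1, 'qpos': array([ 9.92013189e-01,  2.87079957e-01,  1.57805030e+00,  7.16599012e-06,
        1.27860824e+00, -1.50036710e-01]), 'dq': array([-0.00129395, -0.00235232, -0.00253681,  0.00053656,  0.00049655,
        0.00150702]), 'joint_efforts': array([ 5.58216307e-04, -4.07297087e+01, -2.93698847e+01, -1.35006062e-04,
        3.45230292e-03, -2.81318273e-05]), 'eef_pos': array([0.28029524, 0.61342117, 0.24407288]), 'tcp_rot': array([ 2.12735921e-01,  9.77109143e-01, -1.00124542e-03, -3.85592124e-04]), 'contact_force': array([ 0.25761415, -0.96825889,  0.17135127]), 'wrist_torque': array([-0.01507385, -0.037339  , -0.00191527]), 'finger_force': 0.0, 'opening': 1.0014435936409258}
```

View pics/scene0.png

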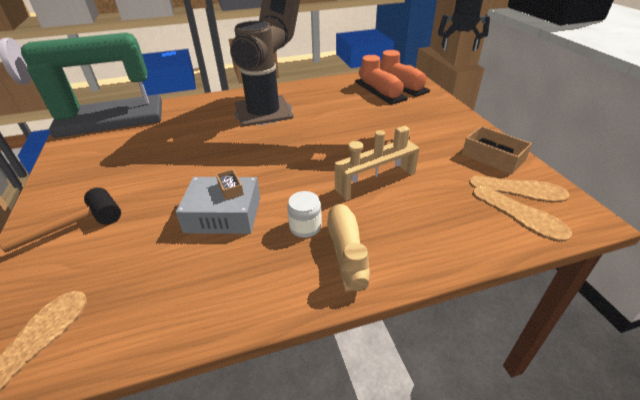

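View pics/top0.png

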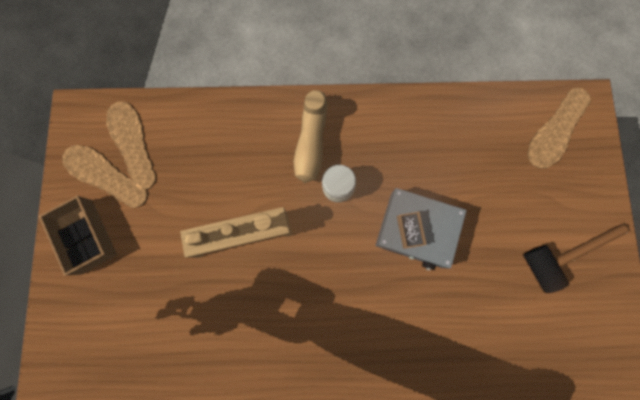

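The top view shows the box on the robot's right (about 422,228), with the tray at (412,230). The rack is at (235,232) on the left with tools at (194,237), (227,230) and (262,222); the tin is at (339,183) and the last at (310,140). In the scene view the middle tool (379,140) looks slimmest and tallest.

```bash
cat > m.py <<'E'
from h import *
def rect(P,mask,z,c):
    k=cv2.findContours(mask.astype(np.uint8),0,2)[0]; k=max(k,key=cv2.contourArea)[:,0]
    xy=np.array([plane(c,u,v,z)[:2] for u,v in k]).astype(np.float32)
    r=cv2.minAreaRect(xy*1000); return r
E
python3 - <<'E'
from m import *
c=cam("top"); P=cloud(c); X,Y,Z=P[...,0],P[...,1],P[...,2]; im=c["color"].astype(int)
hsv=cv2.cvtColor(c["color"],cv2.COLOR_RGB2HSV)
roi=(X>.3)&(X<.75)
box=roi&(Y<-.05)&(Y>-.45)
print("box",rect(P,box&(Z>.058),.07,c))
m=box&(Z>.085); print("tray d",rect(P,m,.102,c),Z[m].max(),m.sum())
m2=box&(Z>.058)&(hsv[...,1]>60); print("tray c",rect(P,m2,.102,c),m2.sum())
rk=roi&(Y>.05)&(Y<.5)
print("rack",rect(P,rk&(Z>.075),.09,c))
for n,(u,v) in dict(a=(194,237),b=(227,230),c=(262,222)).items():
    w=np.s_[v-12:v+13,u-14:u+15]; z=Z[w]; zt=np.percentile(z,97); mm=np.zeros(Z.shape,bool); mm[w]=z>zt-.015
    print(n,zt,rect(P,mm,zt,c),mm.sum())
big=cv2.resize(np.hstack([c["color"][200:270,170:300],c["color"][190:260,370:500]]),None,fx=3,fy=3,interpolation=2)
s=cam("scene"); b2=cv2.resize(s["color"][115:215,300:430],None,fx=3,fy=3,interpolation=2)
cv2.imwrite("pics/z1.png",np.vstack([big,np.hstack([b2,np.zeros((300,390,3),np.uint8)])])[...,::-1])
Ps=cloud(s)
for u,v in((356,150),(379,138),(402,134)):
    print(np.nanmax(Ps[v-12:v+5,u-5:u+6,2]))
E
```

```text
box ((552.7684936523438, -202.9219512939453), (171.1978759765625, 140.83935546875), 70.79570770263672)
tray d ((544.8336791992188, -170.82192993164062), (75.7517318725586, 49.54925537109375), 8.559261322021484) 0.10470771031743176 758
tray c ((546.10009765625, -171.57998657226562), (75.78759765625, 54.200279235839844), 8.382203102111816) 411
rack ((547.5542602539062, 227.51663208007812), (61.15762710571289, 240.89852905273438), 12.408355712890625)
a 0.15076554793865002 ((531.1768798828125, 298.4521179199219), (24.30313491821289, 39.58656311035156), 13.170844078063965) 204
b 0.1605123129904512 ((547.0883178710938, 225.4022674560547), (25.538578033447266, 22.97702980041504), 89.06303405761719) 131
c 0.148483201758458 ((562.970703125, 154.290283203125), (36.73317337036133, 35.66746139526367), 44.78091049194336) 245
0.6540370830397423
0.6540370830397423
0.15310335215653215
```

View pics/z1.png

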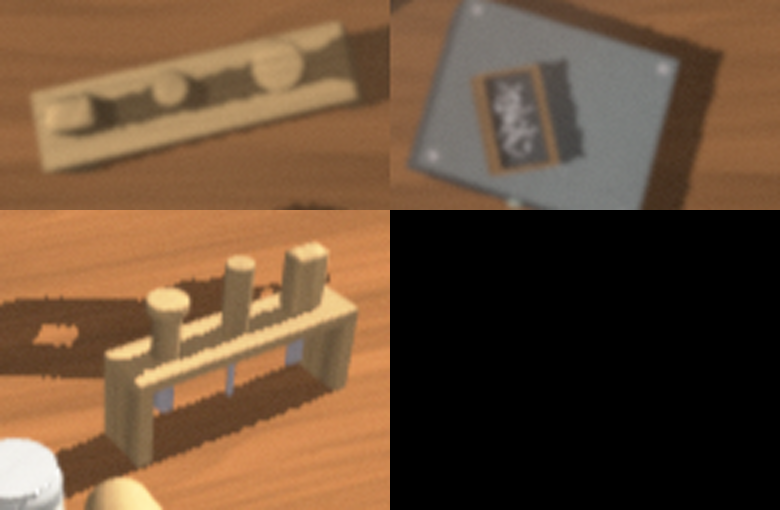

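Stylus is the middle tool, at (0.547, 0.2255). The tray is at (0.5455, -0.171) with its long axis at +8.5°, and the hole should be at about (0.542, -0.173). I'm moving towards the tray.

Emit:
{"op": "step_arm", "data": {
  "commands": [
    {"gripper":-1,"x":-33,"y":-35},
    {"gripper":-1,"x":-33,"y":-35},
    {"gripper":-1,"x":-33,"y":-35},
    {"gripper":-1,"x":-33,"y":-35},
    {"gripper":-1,"x":-33,"y":-35},
    {"gripper":-1,"x":-33,"y":-35},
    {"gripper":-1,"x":-33,"y":-35},
    {"gripper":-1,"x":-33,"y":-35},
    {"gripper":-1,"x":-33,"y":-35},
    {"gripper":-1,"x":-33,"y":-35}
  ]
}}

```text
invalid input
```

Emit:
{"op": "step_arm", "data": {
  "commands": [
    {"gripper":-1,"x":-33,"y":-35},
    {"gripper":-1,"x":-33,"y":-35},
    {"gripper":-1,"x":-33,"y":-35},
    {"gripper":-1,"x":-33,"y":-35},
    {"gripper":-1,"x":-33,"y":-35},
    {"gripper":-1,"x":-33,"y":-35},
    {"gripper":-1,"spin":-8},
    {"gripper":-1,"spin":-8},
    {"gripper":-1,"spin":-8},
    {"gripper":-1,"spin":-8}
  ]
}}

```text
invalid input
```

```bash
cat >> m.py <<'E'
def go(x,y,z,a):
    "remaining shift in tool axes (mm) and spin (deg) to TCP x,y,z with tool-y at a deg"
    s=get_state(); M=R.from_quat(s["tcp_rot"]).as_matrix(); ty=np.degrees(np.arctan2(M[1,1],M[0,1]))
    d=M.T@(np.array([x,y,z])-s["eef_pos"])*1000
    print("t",round(s["time"],2),"pos",s["eef_pos"].round(4),"move",d.round(1),"spin",round(((ty-a+90)%180)-90,1),"zaxis",M[:,2].round(3),"F",np.round(s["contact_force"],1),"open",round(s["opening"],3),"ff",s["finger_force"],"q6",s["qpos"][5].round(2))
E
python3 -c "
from m import *
go(.5455,-.171,.15,98.5)"
```

```text
t 0.2 pos [0.2804 0.6136 0.2445] move [-567.3 -603.2   95.2] spin -33.1 zaxis [-0.001 -0.001 -1.   ] F [-0.8  0.2 -0.7] open 0.998 ff 0.0 q6 -0.15
```

Emit:
{"op": "step_arm", "data": {
  "commands": [
    {"gripper":-1,"x":-33,"y":-35,"z":0,"spin":0},
    {"gripper":-1,"x":-33,"y":-35,"z":0,"spin":0},
    {"gripper":-1,"x":-33,"y":-35,"z":0,"spin":0},
    {"gripper":-1,"x":-33,"y":-35,"z":0,"spin":0},
    {"gripper":-1,"x":-33,"y":-35,"z":0,"spin":0},
    {"gripper":-1,"x":-33,"y":-35,"z":0,"spin":0},
    {"gripper":-1,"x":-33,"y":-35,"z":0,"spin":0},
    {"gripper":-1,"x":-33,"y":-35,"z":0,"spin":0},
    {"gripper":-1,"x":-33,"y":-35,"z":0,"spin":0},
    {"gripper":-1,"x":-33,"y":-35,"z":0,"spin":0}
  ]
}}

```text
time: 1.2
eef_pos: [0.4353, 0.1565, 0.2454]
tcp_rot: [0.213, 0.977, 0.0, 0.0]
contact_force: [1.2, 0.7, 1.0]
opening: 1.0
finger_force: 0.0
```

Emit:
{"op": "step_arm", "data": {
  "commands": [
    {"gripper":-1,"x":-33,"y":-35,"z":0,"spin":0},
    {"gripper":-1,"x":-33,"y":-35,"z":0,"spin":0},
    {"gripper":-1,"x":-33,"y":-35,"z":0,"spin":0},
    {"gripper":-1,"x":-33,"y":-35,"z":0,"spin":0},
    {"gripper":-1,"x":-33,"y":-35,"z":0,"spin":0},
    {"gripper":-1,"x":-33,"y":-35,"z":0,"spin":0},
    {"gripper":-1,"x":-33,"y":-35,"z":0,"spin":-8},
    {"gripper":-1,"x":0,"y":0,"z":30,"spin":-8},
    {"gripper":-1,"x":0,"y":0,"z":30,"spin":-8},
    {"gripper":-1,"x":0,"y":0,"z":0,"spin":-8}
  ]
}}

```text
time: 2.2
eef_pos: [0.5404, -0.1598, 0.1796]
tcp_rot: [-0.067, 0.998, 0.003, -0.004]
contact_force: [0.1, -0.7, -0.0]
opening: 1.003
finger_force: 0.0
```

```bash
python3 -c "
from m import *
go(.5455,-.171,.09,98.5)"
```

```text
t 2.2 pos [ 0.5404 -0.1598  0.1796] move [ -4.3 -12.3  89.5] spin -0.8 zaxis [-0.009  0.005 -1.   ] F [ 0.1 -0.7 -0. ] open 1.003 ff 0.0 q6 -2.17
```

Emit:
{"op": "step_arm", "data": {
  "commands": [
    {"gripper":-1,"x":-2,"y":-6,"z":0,"spin":-0.8},
    {"gripper":-1,"x":-2,"y":-6,"z":0,"spin":0},
    {"gripper":-1,"x":0,"y":0,"z":20,"spin":0},
    {"gripper":-1,"x":0,"y":0,"z":20,"spin":0},
    {"gripper":-1,"x":0,"y":0,"z":5,"spin":0},
    {"gripper":-1,"x":0,"y":0,"z":0,"spin":0},
    {"gripper":-1,"x":0,"y":0,"z":0,"spin":0},
    {"gripper":-1,"x":0,"y":0,"z":0,"spin":0},
    {"gripper":-1,"x":0,"y":0,"z":0,"spin":0},
    {"gripper":-1,"x":0,"y":0,"z":0,"spin":0}
  ]
}}

```text
time: 3.2
eef_pos: [0.5494, -0.172, 0.1411]
tcp_rot: [-0.072, 0.997, -0.0, 0.001]
contact_force: [0.5, 0.3, -0.3]
opening: 0.997
finger_force: 0.0
```

```bash
python3 -c "
from m import *
go(.5455,-.171,.09,98.5)
s=cam('scene');t=cam('top')
I=np.hstack([cv2.resize(s['color'][120:245,160:285],(380,380),interpolation=2),cv2.resize(t['color'][165:290,355:480],(380,380),interpolation=2)])
cv2.imwrite('pics/z2.png',I[...,::-1])"
```

```text
t 3.2 pos [ 0.5494 -0.172   0.1411] move [ 3.7  1.6 51.1] spin -0.3 zaxis [ 0.001 -0.001 -1.   ] F [ 0.5  0.3 -0.3] open 0.997 ff 0.0 q6 -2.19
```

View pics/z2.png

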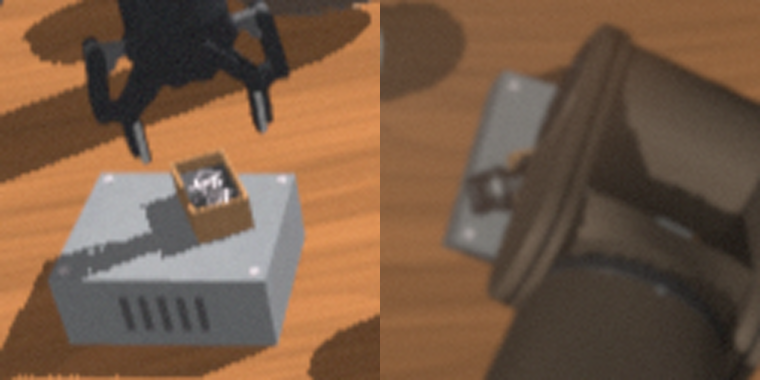

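The crop shows the open fingers (at about (140,150) and (262,120) in the left panel) straddling the tray at (212,190). I'm descending and gripping gently.

Emit:
{"op": "step_arm", "data": {
  "commands": [
    {"gripper":-1,"x":3,"y":1,"z":10,"spin":0},
    {"gripper":-1,"x":0,"y":0,"z":10,"spin":0},
    {"gripper":-1,"x":0,"y":0,"z":10,"spin":0},
    {"gripper":-1,"x":0,"y":0,"z":10,"spin":0},
    {"gripper":-1,"x":0,"y":0,"z":10,"spin":0},
    {"gripper":-1,"x":0,"y":0,"z":0,"spin":0},
    {"gripper":-1,"x":0,"y":0,"z":0,"spin":0},
    {"gripper":1,"x":0,"y":0,"z":0,"spin":0},
    {"gripper":1,"x":0,"y":0,"z":0,"spin":0},
    {"gripper":1,"x":0,"y":0,"z":0,"spin":0}
  ],
  "force": 30
}}

```text
time: 4.3
eef_pos: [0.5467, -0.1719, 0.0914]
tcp_rot: [-0.072, 0.997, -0.001, 0.001]
contact_force: [2.0, -1.9, 0.3]
opening: 0.533
finger_force: 33.0
```

Emit:
{"op": "step_arm", "data": {
  "commands": [
    {"gripper":1,"x":0,"y":0,"z":0,"spin":0},
    {"gripper":1,"x":0,"y":0,"z":0,"spin":0},
    {"gripper":1,"x":0,"y":0,"z":0,"spin":0},
    {"gripper":1,"x":0,"y":0,"z":0,"spin":0},
    {"gripper":1,"x":0,"y":0,"z":0,"spin":0},
    {"gripper":1,"x":0,"y":0,"z":0,"spin":0},
    {"gripper":1,"x":0,"y":0,"z":0,"spin":0},
    {"gripper":1,"x":0,"y":0,"z":0,"spin":0},
    {"gripper":1,"x":0,"y":0,"z":0,"spin":0},
    {"gripper":1,"x":0,"y":0,"z":0,"spin":0}
  ]
}}

```text
time: 5.3
eef_pos: [0.5466, -0.1718, 0.0913]
tcp_rot: [-0.072, 0.997, -0.001, 0.001]
contact_force: [1.3, -1.4, 5.3]
opening: 0.529
finger_force: 33.7
```

```bash
python3 -c "
from m import *
go(.5455,-.171,.09,98.5)"
```

```text
t 5.3 pos [ 0.5466 -0.1718  0.0913] move [1.  0.9 1.3] spin -0.3 zaxis [ 0.002 -0.001 -1.   ] F [ 1.3 -1.4  5.3] open 0.529 ff 33.73920142650604 q6 -2.2
```

Emit:
{"op": "step_arm", "data": {
  "commands": [
    {"gripper":1,"x":0,"y":0,"z":-3,"spin":0},
    {"gripper":1,"x":0,"y":0,"z":-6,"spin":0},
    {"gripper":1,"x":0,"y":0,"z":-10,"spin":0},
    {"gripper":1,"x":0,"y":0,"z":-10,"spin":0},
    {"gripper":1,"x":0,"y":0,"z":-10,"spin":0},
    {"gripper":1,"x":0,"y":0,"z":-10,"spin":0},
    {"gripper":1,"x":0,"y":0,"z":-6,"spin":0},
    {"gripper":1,"x":0,"y":0,"z":-3,"spin":0},
    {"gripper":1,"x":0,"y":0,"z":0,"spin":0},
    {"gripper":1,"x":0,"y":0,"z":0,"spin":0}
  ],
  "force": 40
}}

```text
time: 6.3
eef_pos: [0.5456, -0.1711, 0.1479]
tcp_rot: [-0.072, 0.997, 0.0, -0.0]
contact_force: [0.3, 0.2, -1.4]
opening: 0.534
finger_force: 41.4
```

```bash
python3 -c "
from m import *
go(.50,.01,.15,98.5)
s=cam('scene');t=cam('top')
P=cloud(t);z=P[...,2];m=(z>.06)&(z<.09)&(P[...,0]>.6)&(P[...,0]<.8)&(abs(P[...,1])<.06);print('tin',m.sum(),P[m][:,:2].min(0),P[m][:,:2].max(0))
I=np.hstack([cv2.resize(s['color'][120:245,160:285],(380,380),interpolation=2)])
cv2.imwrite('pics/z3.png',I[...,::-1])"
```

```text
t 6.3 pos [ 0.5456 -0.1711  0.1479] move [ 19.2 185.8  -2. ] spin -0.3 zaxis [-0.001  0.    -1.   ] F [ 0.3  0.2 -1.4] open 0.534 ff 41.42267882823944 q6 -2.2
tin 1343 [ 0.62548318 -0.05231297] [0.79999839 0.05945004]
```

View pics/z3.png

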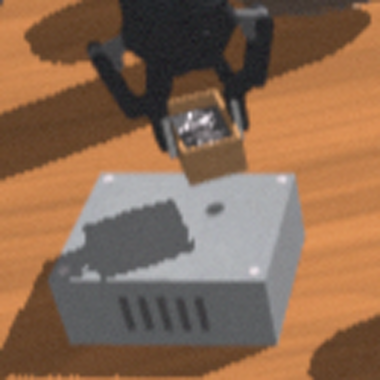

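The tray hangs level between the fingers with its nails inside. The hole shows at crop (214,208), which is scene pixel (230.4,188.4). I'm carrying the tray to the clear bench.

Emit:
{"op": "step_arm", "data": {
  "commands": [
    {"gripper":1,"x":1,"y":8,"z":0,"spin":0},
    {"gripper":1,"x":2,"y":16,"z":0,"spin":0},
    {"gripper":1,"x":2,"y":22,"z":0,"spin":0},
    {"gripper":1,"x":2,"y":25,"z":0,"spin":0},
    {"gripper":1,"x":2,"y":25,"z":0,"spin":0},
    {"gripper":1,"x":2,"y":25,"z":0,"spin":0},
    {"gripper":1,"x":2,"y":25,"z":0,"spin":0},
    {"gripper":1,"x":2,"y":20,"z":0,"spin":0},
    {"gripper":1,"x":2,"y":13,"z":0,"spin":0},
    {"gripper":1,"x":2,"y":7,"z":0,"spin":0}
  ]
}}

```text
time: 7.4
eef_pos: [0.4997, 0.0117, 0.1482]
tcp_rot: [-0.073, 0.997, 0.0, -0.0]
contact_force: [-0.9, 0.1, -2.2]
opening: 0.529
finger_force: 41.4
```

Emit:
{"op": "step_arm", "data": {
  "commands": [
    {"gripper":1,"x":0,"y":0,"z":0,"spin":0},
    {"gripper":1,"x":0,"y":0,"z":5,"spin":0},
    {"gripper":1,"x":0,"y":0,"z":10,"spin":0},
    {"gripper":1,"x":0,"y":0,"z":18,"spin":0},
    {"gripper":1,"x":0,"y":0,"z":20,"spin":0},
    {"gripper":1,"x":0,"y":0,"z":20,"spin":0},
    {"gripper":1,"x":0,"y":0,"z":20,"spin":0},
    {"gripper":1,"x":0,"y":0,"z":12,"spin":0},
    {"gripper":1,"x":0,"y":0,"z":6,"spin":0},
    {"gripper":1,"x":0,"y":0,"z":3,"spin":0}
  ]
}}

```text
time: 8.4
eef_pos: [0.5004, 0.0098, 0.0337]
tcp_rot: [-0.071, 0.997, 0.0, -0.0]
contact_force: [0.4, 0.1, -2.3]
opening: 0.531
finger_force: 41.4
```

```bash
python3 -c "
from m import *
go(.50,.01,.0213,98.5)"
```

```text
t 8.4 pos [0.5004 0.0098 0.0337] move [ 0.4  0.3 12.4] spin -0.3 zaxis [-0.001  0.    -1.   ] F [ 0.4  0.1 -2.3] open 0.531 ff 41.431716084480286 q6 -1.9
```

Emit:
{"op": "step_arm", "data": {
  "commands": [
    {"gripper":1,"x":0,"y":0,"z":4,"spin":0},
    {"gripper":1,"x":0,"y":0,"z":3,"spin":0},
    {"gripper":1,"x":0,"y":0,"z":2,"spin":0},
    {"gripper":1,"x":0,"y":0,"z":1,"spin":0},
    {"gripper":1,"x":0,"y":0,"z":1,"spin":0},
    {"gripper":1,"x":0,"y":0,"z":0.5,"spin":0},
    {"gripper":1,"x":0,"y":0,"z":0,"spin":0},
    {"gripper":1,"x":0,"y":0,"z":0,"spin":0},
    {"gripper":1,"x":0,"y":0,"z":0,"spin":0},
    {"gripper":1,"x":0,"y":0,"z":0,"spin":0}
  ]
}}

```text
time: 9.4
eef_pos: [0.5005, 0.0101, 0.0229]
tcp_rot: [-0.072, 0.997, -0.0, 0.0]
contact_force: [-0.3, -0.1, -1.9]
opening: 0.528
finger_force: 41.4
```

Emit:
{"op": "step_arm", "data": {
  "commands": [
    {"gripper":1,"x":0,"y":0,"z":0.5,"spin":0},
    {"gripper":1,"x":0,"y":0,"z":0.5,"spin":0},
    {"gripper":1,"x":0,"y":0,"z":0.5,"spin":0},
    {"gripper":1,"x":0,"y":0,"z":0,"spin":0},
    {"gripper":1,"x":0,"y":0,"z":0,"spin":0},
    {"gripper":1,"x":0,"y":0,"z":0,"spin":0},
    {"gripper":1,"x":0,"y":0,"z":0,"spin":0},
    {"gripper":1,"x":0,"y":0,"z":0,"spin":0},
    {"gripper":1,"x":0,"y":0,"z":0,"spin":0},
    {"gripper":1,"x":0,"y":0,"z":0,"spin":0}
  ]
}}

```text
time: 10.4
eef_pos: [0.5005, 0.0101, 0.0214]
tcp_rot: [-0.072, 0.997, -0.0, 0.0]
contact_force: [-1.2, -0.2, 0.9]
opening: 0.531
finger_force: 41.7
```

Emit:
{"op": "step_arm", "data": {
  "commands": [
    {"gripper":0,"x":0,"y":0,"z":0,"spin":0},
    {"gripper":-0.1,"x":0,"y":0,"z":0,"spin":0},
    {"gripper":-0.2,"x":0,"y":0,"z":0,"spin":0},
    {"gripper":-0.4,"x":0,"y":0,"z":0,"spin":0},
    {"gripper":-0.7,"x":0,"y":0,"z":0,"spin":0},
    {"gripper":-1,"x":0,"y":0,"z":0,"spin":0},
    {"gripper":-1,"x":0,"y":0,"z":0,"spin":0},
    {"gripper":-1,"x":0,"y":0,"z":0,"spin":0},
    {"gripper":-1,"x":0,"y":0,"z":-10,"spin":0},
    {"gripper":-1,"x":0,"y":0,"z":-20,"spin":0}
  ]
}}

```text
time: 11.4
eef_pos: [0.4991, 0.0103, 0.0506]
tcp_rot: [-0.072, 0.997, 0.0, -0.002]
contact_force: [-0.4, -0.0, 0.1]
opening: 0.997
finger_force: 0.0
```

Emit:
{"op": "step_arm", "data": {
  "commands": [
    {"gripper":-1,"x":0,"y":0,"z":-35,"spin":0},
    {"gripper":-1,"x":0,"y":0,"z":-35,"spin":0},
    {"gripper":-1,"x":0,"y":0,"z":-35,"spin":0},
    {"gripper":-1,"x":0,"y":0,"z":-35,"spin":0},
    {"gripper":-1,"x":0,"y":0,"z":-35,"spin":0},
    {"gripper":-1,"x":0,"y":0,"z":-15,"spin":8},
    {"gripper":-1,"x":0,"y":0,"z":0,"spin":8},
    {"gripper":-1,"x":0,"y":0,"z":0,"spin":8},
    {"gripper":-1,"x":0,"y":0,"z":0,"spin":8},
    {"gripper":-1,"x":0,"y":0,"z":0,"spin":8}
  ]
}}

```text
time: 12.4
eef_pos: [0.5003, 0.0101, 0.2421]
tcp_rot: [0.276, 0.961, 0.0, 0.0]
contact_force: [-0.2, -0.2, -0.0]
opening: 1.005
finger_force: 0.0
```

Emit:
{"op": "step_arm", "data": {
  "commands": [
    {"gripper":-1,"x":0,"y":0,"z":0,"spin":8},
    {"gripper":-1,"x":0,"y":0,"z":0,"spin":8},
    {"gripper":-1,"x":0,"y":0,"z":0,"spin":8},
    {"gripper":-1,"x":0,"y":0,"z":0,"spin":8},
    {"gripper":-1,"x":0,"y":0,"z":0,"spin":8},
    {"gripper":-1,"x":0,"y":0,"z":0,"spin":6},
    {"gripper":-1,"x":0,"y":0,"z":0,"spin":0},
    {"gripper":-1,"x":0,"y":0,"z":0,"spin":0},
    {"gripper":-1,"x":0,"y":0,"z":0,"spin":0},
    {"gripper":-1,"x":0,"y":0,"z":0,"spin":0}
  ]
}}

```text
time: 13.4
eef_pos: [0.5005, 0.0101, 0.2415]
tcp_rot: [0.627, 0.779, 0.0, 0.0]
contact_force: [1.0, -0.7, -0.4]
opening: 0.999
finger_force: 0.0
```

Run:
```python
from m import *
go(.547,.2255,.25,12.4)
s=cam('scene');t=cam('top')
# hole from both views
for c,(z0) in ((s,0),(t,0)):
    P=cloud(c);g=cv2.cvtColor(c['color'],cv2.COLOR_RGB2GRAY)
    px=[]
    v,u=np.mgrid[0:400,0:640]
    d=np.stack([(u-c["cx"])/c["fx"],-(v-c["cy"])/c["fy"],-np.ones(u.shape)],-1)@rot(c).T
    W=np.array(c["eye"])+d*((.07-c["eye"][2])/d[...,2])[...,None]
    near=np.hypot(W[...,0]-.542,W[...,1]+.173)<.022
    bg=np.median(g[near]); m=near&(g<bg*.75); w=np.clip(bg-g,0,None)*m
    print('hole',m.sum(),bg,(W[...,0]*w).sum()/w.sum(),(W[...,1]*w).sum()/w.sum())
I=np.hstack([cv2.resize(s['color'][120:245,160:360],(480,300),interpolation=2),cv2.resize(t['color'][190:290,280:380],(300,300),interpolation=2)])
cv2.imwrite('pics/z4.png',I[...,::-1])
```

```text
t 13.4 pos [0.5005 0.0101 0.2415] move [200.6  91.3  -8.6] spin -0.1 zaxis [ 0. -0. -1.] F [ 1.  -0.7 -0.4] open 0.999 ff 0.0 q6 -0.4
hole 15 174.0 0.5431848723703424 -0.17474206851492663
hole 29 122.0 0.5432640633490154 -0.17420751799790016
```

View pics/z4.png

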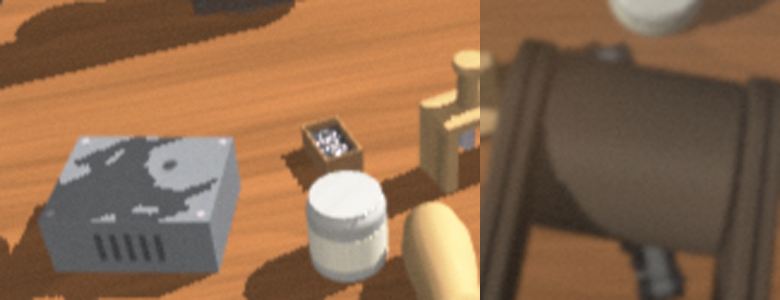

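The tray stands upright on the bench with its nails inside (left crop at 331,142). Both views put the hole at (0.543, -0.1745). Next is the stylus.

Emit:
{"op": "step_arm", "data": {
  "commands": [
    {"gripper":-1,"x":25,"y":11,"z":0,"spin":0},
    {"gripper":-1,"x":25,"y":12,"z":0,"spin":0},
    {"gripper":-1,"x":25,"y":11,"z":0,"spin":0},
    {"gripper":-1,"x":25,"y":12,"z":0,"spin":0},
    {"gripper":-1,"x":25,"y":11,"z":0,"spin":0},
    {"gripper":-1,"x":25,"y":12,"z":0,"spin":0},
    {"gripper":-1,"x":25,"y":11,"z":0,"spin":0},
    {"gripper":-1,"x":25,"y":11,"z":0,"spin":0},
    {"gripper":-1,"x":0,"y":0,"z":15,"spin":0},
    {"gripper":-1,"x":0,"y":0,"z":15,"spin":0}
  ]
}}

```text
time: 14.5
eef_pos: [0.547, 0.2251, 0.2105]
tcp_rot: [0.627, 0.779, -0.0, 0.0]
contact_force: [-0.2, -0.2, 0.3]
opening: 0.999
finger_force: 0.0
```

Emit:
{"op": "step_arm", "data": {
  "commands": [
    {"gripper":-1,"x":0,"y":0,"z":0,"spin":0},
    {"gripper":-1,"x":0,"y":0,"z":0,"spin":0},
    {"gripper":-1,"x":0,"y":0,"z":0,"spin":0},
    {"gripper":-1,"x":0,"y":0,"z":0,"spin":0},
    {"gripper":-1,"x":0,"y":0,"z":0,"spin":0},
    {"gripper":-1,"x":0,"y":0,"z":0,"spin":0},
    {"gripper":-1,"x":0,"y":0,"z":0,"spin":0},
    {"gripper":-1,"x":0,"y":0,"z":0,"spin":0},
    {"gripper":-1,"x":0,"y":0,"z":0,"spin":0},
    {"gripper":-1,"x":0,"y":0,"z":0,"spin":0}
  ]
}}

```text
time: 15.5
eef_pos: [0.547, 0.2249, 0.2113]
tcp_rot: [0.628, 0.778, -0.0, -0.0]
contact_force: [-0.2, -0.3, -0.5]
opening: 1.0
finger_force: 0.0
```

Run:
```python
from m import *
go(.547,.2255,.126,12.4)
s=cam('scene'); save(s,'s5.png')
cv2.imwrite('pics/z5.png',cv2.resize(s['color'][80:220,300:450],None,fx=3,fy=3,interpolation=2)[...,::-1])
```

```text
t 15.5 pos [0.547  0.2249 0.2113] move [ 0.6  0.1 85.3] spin -0.2 zaxis [-0. -0. -1.] F [-0.2 -0.3 -0.5] open 1.0 ff 0.0 q6 0.01
```

View pics/z5.png

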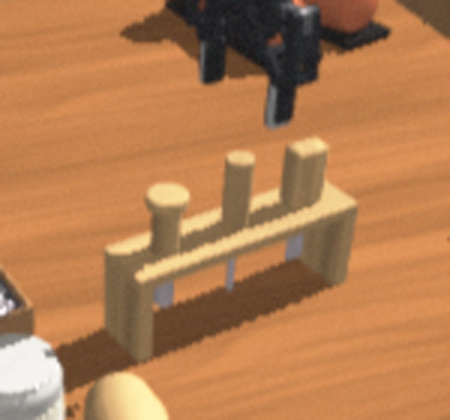

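The open fingers, at (212,75) and (280,110), straddle the middle tool (238,160) across the rack. I'm descending and closing.

Emit:
{"op": "step_arm", "data": {
  "commands": [
    {"gripper":-1,"x":0,"y":0,"z":15,"spin":0},
    {"gripper":-1,"x":0,"y":0,"z":15,"spin":0},
    {"gripper":-1,"x":0,"y":0,"z":15,"spin":0},
    {"gripper":-1,"x":0,"y":0,"z":15,"spin":0},
    {"gripper":-1,"x":0,"y":0,"z":15,"spin":0},
    {"gripper":-1,"x":0,"y":0,"z":9,"spin":0},
    {"gripper":-1,"x":0,"y":0,"z":0,"spin":0},
    {"gripper":-1,"x":0,"y":0,"z":0,"spin":0},
    {"gripper":-1,"x":0,"y":0,"z":0,"spin":0},
    {"gripper":-1,"x":0,"y":0,"z":0,"spin":0}
  ]
}}

```text
time: 16.55
eef_pos: [0.5477, 0.225, 0.1284]
tcp_rot: [0.628, 0.778, 0.001, 0.001]
contact_force: [-0.4, 0.1, -0.7]
opening: 1.002
finger_force: 0.0
```

Emit:
{"op": "step_arm", "data": {
  "commands": [
    {"gripper":0,"x":0,"y":0,"z":0,"spin":0},
    {"gripper":0.2,"x":0,"y":0,"z":0,"spin":0},
    {"gripper":0.3,"x":0,"y":0,"z":0,"spin":0},
    {"gripper":0.4,"x":0,"y":0,"z":0,"spin":0},
    {"gripper":1,"x":0,"y":0,"z":0,"spin":0},
    {"gripper":1,"x":0,"y":0,"z":0,"spin":0},
    {"gripper":1,"x":0,"y":0,"z":0,"spin":0},
    {"gripper":1,"x":0,"y":0,"z":0,"spin":0},
    {"gripper":1,"x":0,"y":0,"z":0,"spin":0},
    {"gripper":1,"x":0,"y":0,"z":0,"spin":0}
  ],
  "force": 60
}}

```text
time: 17.55
eef_pos: [0.5472, 0.2249, 0.1276]
tcp_rot: [0.628, 0.778, 0.0, 0.0]
contact_force: [-0.1, 0.3, 2.4]
opening: 0.289
finger_force: 58.8
```

```bash
python3 -c "
from m import *
go(.547,.2255,.126,12.4)"
```

```text
t 17.55 pos [0.5472 0.2249 0.1276] move [ 0.7 -0.1  1.6] spin -0.2 zaxis [ 0.  0. -1.] F [-0.1  0.3  2.4] open 0.289 ff 58.792641162872314 q6 0.01
```

Emit:
{"op": "step_arm", "data": {
  "commands": [
    {"gripper":1,"x":0,"y":0,"z":-5,"spin":0},
    {"gripper":1,"x":0,"y":0,"z":-10,"spin":0},
    {"gripper":1,"x":0,"y":0,"z":-20,"spin":0},
    {"gripper":1,"x":0,"y":0,"z":-25,"spin":0},
    {"gripper":1,"x":0,"y":0,"z":-25,"spin":0},
    {"gripper":1,"x":0,"y":0,"z":-25,"spin":0},
    {"gripper":1,"x":0,"y":0,"z":-25,"spin":0},
    {"gripper":1,"x":0,"y":0,"z":-15,"spin":0},
    {"gripper":1,"x":0,"y":0,"z":-5,"spin":0},
    {"gripper":1,"x":0,"y":0,"z":0,"spin":0}
  ]
}}

```text
time: 18.55
eef_pos: [0.547, 0.2248, 0.2827]
tcp_rot: [0.628, 0.778, 0.0, 0.0]
contact_force: [0.3, 1.3, -0.5]
opening: 0.29
finger_force: 59.3
```

Run:
```python
from m import *
go(.543,-.1745,.282,12.4)
s=cam('scene')
cv2.imwrite('pics/z6.png',cv2.resize(s['color'][60:220,300:460],None,fx=3,fy=3,interpolation=2)[...,::-1])
```

```text
t 18.55 pos [0.547  0.2248 0.2827] move [-389.4  -88.5    0.7] spin -0.2 zaxis [ 0.  0. -1.] F [ 0.3  1.3 -0.5] open 0.29 ff 59.27753448486328 q6 0.01
```

View pics/z6.png

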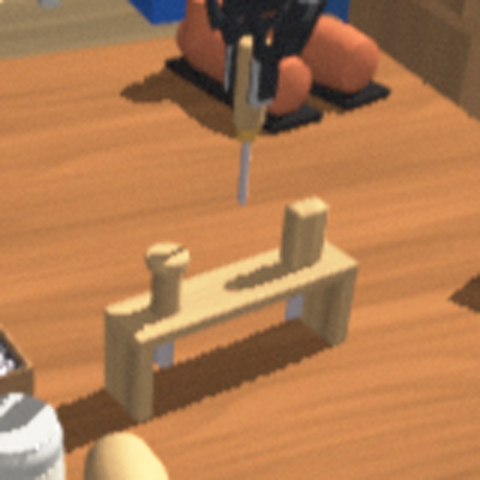

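The stylus is held upright with its tip at crop (242,200), and the other two tools are undisturbed. I'm carrying it over the box.

Emit:
{"op": "step_arm", "data": {
  "commands": [
    {"gripper":1,"x":-15,"y":-3,"z":0,"spin":0},
    {"gripper":1,"x":-25,"y":-6,"z":0,"spin":0},
    {"gripper":1,"x":-30,"y":-7,"z":0,"spin":0},
    {"gripper":1,"x":-30,"y":-7,"z":0,"spin":0},
    {"gripper":1,"x":-30,"y":-7,"z":0,"spin":0},
    {"gripper":1,"x":-30,"y":-7,"z":0,"spin":0},
    {"gripper":1,"x":-30,"y":-7,"z":0,"spin":0},
    {"gripper":1,"x":-30,"y":-7,"z":0,"spin":0},
    {"gripper":1,"x":-30,"y":-7,"z":0,"spin":0},
    {"gripper":1,"x":-30,"y":-7,"z":0,"spin":0}
  ]
}}

```text
time: 19.6
eef_pos: [0.5416, -0.0646, 0.2806]
tcp_rot: [0.628, 0.778, -0.001, -0.001]
contact_force: [1.8, -0.1, -1.3]
opening: 0.288
finger_force: 59.3
```

Emit:
{"op": "step_arm", "data": {
  "commands": [
    {"gripper":1,"x":-30,"y":-7,"z":0,"spin":0},
    {"gripper":1,"x":-30,"y":-6,"z":0,"spin":0},
    {"gripper":1,"x":-25,"y":-5,"z":0,"spin":0},
    {"gripper":1,"x":-18,"y":-4,"z":5,"spin":0},
    {"gripper":1,"x":-6,"y":-1,"z":15,"spin":0},
    {"gripper":1,"x":0,"y":0,"z":25,"spin":0},
    {"gripper":1,"x":0,"y":0,"z":25,"spin":0},
    {"gripper":1,"x":0,"y":0,"z":15,"spin":0},
    {"gripper":1,"x":0,"y":0,"z":0,"spin":0},
    {"gripper":1,"x":0,"y":0,"z":0,"spin":0}
  ]
}}

```text
time: 20.6
eef_pos: [0.5435, -0.1736, 0.1971]
tcp_rot: [0.627, 0.779, -0.0, -0.0]
contact_force: [0.8, -0.8, -0.5]
opening: 0.292
finger_force: 59.2
```

Run:
```python
from m import *
go(.543,-.1745,.1915,12.4)
s=cam('scene')
cv2.imwrite('pics/z7.png',cv2.resize(s['color'][120:220,180:280],None,fx=6,fy=6,interpolation=2)[...,::-1])
def proj(c,p):
    q=rot(c).T@(np.array(p)-np.array(c["eye"])); return c["cx"]+c["fx"]*q[0]/-q[2], c["cy"]-c["fy"]*q[1]/-q[2]
p=get_state()["eef_pos"]
for n,P in dict(hole=(.543,-.1745,.07),tip=p-[0,0,.1096],ferr=p-[0,0,.0496]).items():
    u,v=proj(s,P); print(n,u,v,"crop",(u-180)*6+3,(v-120)*6+3)
```

```text
t 20.6 pos [ 0.5435 -0.1736  0.1971] move [-0.8 -0.7  5.6] spin -0.1 zaxis [-0.001  0.    -1.   ] F [ 0.8 -0.8 -0.5] open 0.292 ff 59.24965560436249 q6 -0.7
hole 230.22351576222331 188.3244910366363 crop 304.3410945733399 412.94694621981773
tip 229.18755124720224 182.63485924338545 crop 298.1253074832134 378.8091554603127
ferr 224.7445994621069 162.65618208987746 crop 271.46759677264134 258.93709253926477
```

View pics/z7.png

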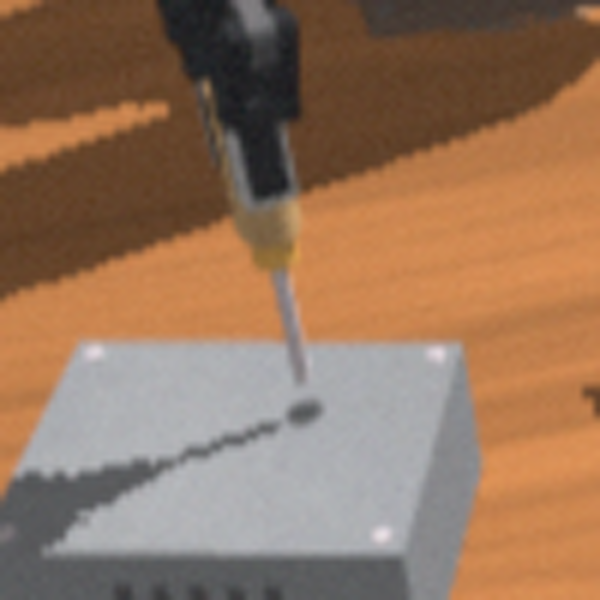

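In the crop the pin tip (301,382) hangs just above the hole (304,412), within about 1 mm of prediction. After a small correction I'm going down through the hole.

Emit:
{"op": "step_arm", "data": {
  "commands": [
    {"gripper":1,"x":-1.5,"y":-1,"z":0,"spin":0},
    {"gripper":1,"x":0,"y":0,"z":4,"spin":0},
    {"gripper":1,"x":0,"y":0,"z":4,"spin":0},
    {"gripper":1,"x":0,"y":0,"z":4,"spin":0},
    {"gripper":1,"x":0,"y":0,"z":4,"spin":0},
    {"gripper":1,"x":0,"y":0,"z":4,"spin":0},
    {"gripper":1,"x":0,"y":0,"z":4,"spin":0},
    {"gripper":1,"x":0,"y":0,"z":0,"spin":0},
    {"gripper":1,"x":0,"y":0,"z":0,"spin":0},
    {"gripper":1,"x":0,"y":0,"z":0,"spin":0}
  ],
  "force": 80
}}

```text
time: 21.65
eef_pos: [0.5429, -0.1758, 0.1736]
tcp_rot: [0.628, 0.778, 0.0, 0.0]
contact_force: [0.5, 0.6, -0.1]
opening: 0.286
finger_force: 78.3
```

Emit:
{"op": "step_arm", "data": {
  "commands": [
    {"gripper":1,"x":0.7,"y":0,"z":3,"spin":0},
    {"gripper":1,"x":0,"y":0,"z":3,"spin":0},
    {"gripper":1,"x":0,"y":0,"z":3,"spin":0},
    {"gripper":1,"x":0,"y":0,"z":3,"spin":0},
    {"gripper":1,"x":0,"y":0,"z":3,"spin":0},
    {"gripper":1,"x":0,"y":0,"z":3,"spin":0},
    {"gripper":1,"x":0,"y":0,"z":2,"spin":0},
    {"gripper":1,"x":0,"y":0,"z":0,"spin":0},
    {"gripper":1,"x":0,"y":0,"z":0,"spin":0},
    {"gripper":1,"x":0,"y":0,"z":0,"spin":0}
  ]
}}

```text
time: 22.65
eef_pos: [0.5428, -0.1751, 0.1535]
tcp_rot: [0.628, 0.778, 0.0, 0.0]
contact_force: [-0.3, 0.0, -0.1]
opening: 0.29
finger_force: 78.3
```

Emit:
{"op": "step_arm", "data": {
  "commands": [
    {"gripper":1,"x":0,"y":0,"z":1,"spin":0},
    {"gripper":1,"x":0,"y":0,"z":1,"spin":0},
    {"gripper":1,"x":0,"y":0,"z":1,"spin":0},
    {"gripper":1,"x":0,"y":0,"z":1,"spin":0},
    {"gripper":1,"x":0,"y":0,"z":0.5,"spin":0},
    {"gripper":1,"x":0,"y":0,"z":0.5,"spin":0},
    {"gripper":1,"x":0,"y":0,"z":0,"spin":0},
    {"gripper":1,"x":0,"y":0,"z":0,"spin":0},
    {"gripper":1,"x":0,"y":0,"z":0,"spin":0},
    {"gripper":1,"x":0,"y":0,"z":0,"spin":0}
  ]
}}

```text
time: 23.65
eef_pos: [0.5427, -0.175, 0.1484]
tcp_rot: [0.628, 0.778, -0.0, 0.0]
contact_force: [-0.7, -0.6, 1.6]
opening: 0.284
finger_force: 78.3
```

Contact is at about the expected height. I'm pressing on until the hard stop shows in the force.

Emit:
{"op": "step_arm", "data": {
  "commands": [
    {"gripper":1,"x":0,"y":0,"z":1,"spin":0},
    {"gripper":1,"x":0,"y":0,"z":1,"spin":0},
    {"gripper":1,"x":0,"y":0,"z":1,"spin":0},
    {"gripper":1,"x":0,"y":0,"z":1,"spin":0},
    {"gripper":1,"x":0,"y":0,"z":0,"spin":0},
    {"gripper":1,"x":0,"y":0,"z":0,"spin":0},
    {"gripper":1,"x":0,"y":0,"z":0,"spin":0},
    {"gripper":1,"x":0,"y":0,"z":0,"spin":0},
    {"gripper":1,"x":0,"y":0,"z":0,"spin":0},
    {"gripper":1,"x":0,"y":0,"z":0,"spin":0}
  ]
}}

```text
time: 24.65
eef_pos: [0.5427, -0.175, 0.1444]
tcp_rot: [0.628, 0.778, -0.0, 0.0]
contact_force: [-1.7, -0.4, 3.8]
opening: 0.29
finger_force: 78.7
```

Emit:
{"op": "step_arm", "data": {
  "commands": [
    {"gripper":1,"x":0,"y":0,"z":0.5,"spin":0},
    {"gripper":1,"x":0,"y":0,"z":0.5,"spin":0},
    {"gripper":1,"x":0,"y":0,"z":0.5,"spin":0},
    {"gripper":1,"x":0,"y":0,"z":0,"spin":0},
    {"gripper":1,"x":0,"y":0,"z":0,"spin":0},
    {"gripper":1,"x":0,"y":0,"z":0,"spin":0},
    {"gripper":1,"x":0,"y":0,"z":0,"spin":0},
    {"gripper":1,"x":0,"y":0,"z":0,"spin":0},
    {"gripper":1,"x":0,"y":0,"z":0,"spin":0},
    {"gripper":1,"x":0,"y":0,"z":0,"spin":0}
  ]
}}

```text
time: 25.65
eef_pos: [0.5428, -0.1751, 0.1434]
tcp_rot: [0.628, 0.778, -0.0, 0.0]
contact_force: [-1.8, -0.5, 6.6]
opening: 0.285
finger_force: 79.0
```

Emit:
{"op": "step_arm", "data": {
  "commands": [
    {"gripper":1,"x":0,"y":0,"z":0.5,"spin":0},
    {"gripper":1,"x":0,"y":0,"z":0.5,"spin":0},
    {"gripper":1,"x":0,"y":0,"z":0,"spin":0},
    {"gripper":1,"x":0,"y":0,"z":0,"spin":0},
    {"gripper":1,"x":0,"y":0,"z":0,"spin":0},
    {"gripper":1,"x":0,"y":0,"z":0,"spin":0},
    {"gripper":1,"x":0,"y":0,"z":0,"spin":0},
    {"gripper":1,"x":0,"y":0,"z":0,"spin":0},
    {"gripper":1,"x":0,"y":0,"z":0,"spin":0},
    {"gripper":1,"x":0,"y":0,"z":0,"spin":0}
  ]
}}

```text
time: 26.65
eef_pos: [0.543, -0.1752, 0.1432]
tcp_rot: [0.628, 0.778, -0.0, 0.0]
contact_force: [-3.1, 1.5, 8.5]
opening: 0.286
finger_force: 79.2
```

The arm has stalled on the hard stop at 8.5 N. One last look before handing in.

Run:
```python
from m import *
go(.543,-.1745,.1436,12.4)
s=cam('scene')
cv2.imwrite('pics/z8.png',cv2.resize(s['color'][100:300,160:440],(784,560),interpolation=2)[...,::-1])
```

```text
t 26.65 pos [ 0.543  -0.1752  0.1432] move [ 0.7  0.2 -0.4] spin -0.2 zaxis [ 0.    -0.001 -1.   ] F [-3.1  1.5  8.5] open 0.286 ff 79.21356439590454 q6 -0.7
```

View pics/z8.png

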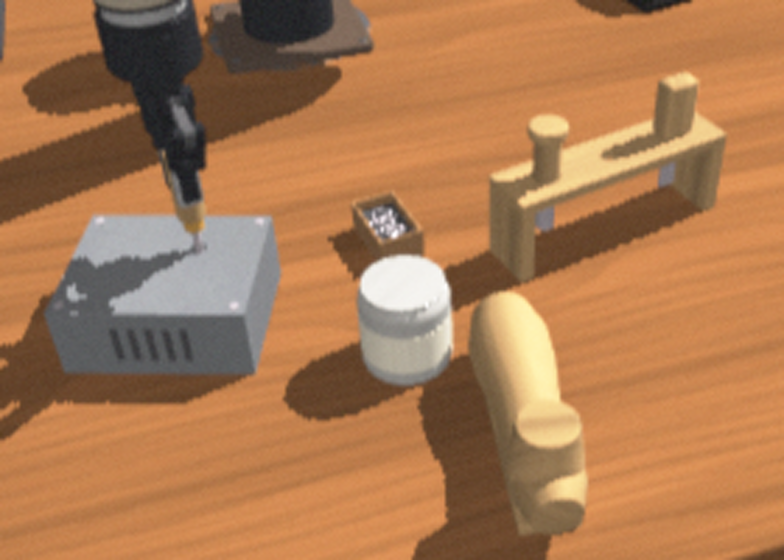

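The pin is in the hole (197,245), the tray is upright with its nails (388,222), and nothing else has moved.

```bash
python3 -c "
from plant import *
print(sign_off())"
```

```text
the job is handed in; nothing more can be done
None
```

I moved the tray upright onto the bench with its nails in it, and handed the job in at about 27 s with the pin tool still gripped and pressing the reset button against its hard stop at 8.5 N; the last picture shows the other tools, the tin and the last undisturbed.

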